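# Build up the axial-play check of a housed bearing

## Task

Set up the bench for an axial-play check. First lay the polished ring gauge, our zero master, flat on the middle of the granite block; then stand the black housing centrally on the round measuring table with its open seat up, put the larger of the two ball bearings fully home in that seat, and last stand the brass load weight, knob up, centrally on the bearing. Set each part down and let go of it before you fetch the next, drop nothing, and leave the small bearing and the white nylon roller where they are.

Things in the scene. Friction and masses are not known exactly. Their poses are not given: they have to be found in the camera images.
- turntable: Fixed round measuring table of bright ground steel with turned concentric grooves; it does not turn. Foot 150 mm dia, top face 140 mm dia and flat, 30 mm above the origin; a small black clamp knob sticks out of its side, to 90 mm from the axis, below the top. Origin: centre of its underside, on the bench; z up.
- granite: Fixed dark granite block, 110 x 110 mm, on rubber feet; its flat top is 40 mm above the origin. Origin: centre of its underside, on the bench; x and y along its sides, z up.
- ring_gauge: Loose polished steel ring gauge (zero master), lying flat: 60 mm outside dia with a knurled band, 34 mm bore, 22 mm high, about 0.34 kg. Origin: on its axis, centre of its underside; z up.
- housing: Loose black steel flange housing, standing on its flange, about 0.55 kg: flange 76 mm square and 10 mm thick, on it a round boss 63 mm dia (the place to grip) up to 34 mm. In the boss, open upwards, is a blind bright-turned bearing seat, 52 mm dia, rim 34 mm and floor 23 mm above the origin (11 mm deep). Origin: centre of its underside; x and y along the flange's sides, z up along the boss.
- bearing: Loose ball bearing, the larger of the two, lying flat: 47 mm outside dia, 20 mm bore, 21 mm wide, edges chamfered about 2 mm, about 0.17 kg; steel rings with black seals. Home in the housing's seat it stands 10 mm proud of the rim. Origin: on its axis, centre of its underside; z up.
- weight: Loose turned brass load weight, standing upright on its foot, 58 mm high, about 0.48 kg: foot 27 mm dia (0 to 6 mm), body 50 mm dia (6 to 32 mm), neck 16 mm dia (32 to 40 mm), knob 24 mm dia (40 to 58 mm; the place to grip). Origin: on its axis, centre of the foot's underside; z up.
- small_bearing: Bystander: loose smaller ball bearing lying flat, 35 mm outside dia, 15 mm bore, 11 mm wide. Origin: on its axis, centre of its underside.
- roller: Bystander: loose white nylon roller standing on end, 52 mm dia, 42 mm high, with a bore. Origin: on its axis, centre of its underside.
Things that resemble listed ones, but are neither listed nor needed, are in the scene too. Leave any orange or turquoise look-alike of the bearing alone.

How it is judged:
By the outcome, as a careful person would: the job done as asked, in the order asked, and still so for the second after the job is handed in, with the robot touching nothing.
It also fails if it takes over 112 s, if anything falls off the work surface, if the arm or the gripper's body presses on something with over 40 N, if the wrist force passes 120 N, or if a joint passes its speed limit or range.

## Robot

A 6-joint arm with a two-finger parallel gripper is mounted at the origin on the work surface. World frame = base frame: x ahead of the robot, y to its left, z up, the work surface at z = 0. Lengths are in m, angles in rad, forces in N, time in s.
With the tool pointing down it reaches from about 0.25 to 0.85 m from the base axis. Payload 12.5 kg.
Tool frame: the origin (TCP) lies at the very end of the fingers, on their centre line; the grasp point (between the pads) lies 19 mm behind it; z points along the fingers, y is the line along which they close (so a half turn about z gives the same grasp; the last joint's range is limited). The gripper opens to 93 mm and grips with 3 to 60 N. Pads are 15 mm wide; open, the fingers measure 128 mm over their backs; the gripper's body (75 mm by 188 mm) begins 65 mm behind the grasp point.
Start: joints at [1.167, 0.351, 1.652, -0, 1.139, -0.085], TCP at [0.172, 0.522, 0.219] pointing down, gripper open.
Joint ranges: [-2.75, 2.75], [-0.79, 2.1], [0.01, 2.65], [-1.57, 4.71], [0.07, 3.14], [-2.87, 2.87]. Speed limits (rad/s): [2.22, 2.22, 2.79, 3.14, 3.14, 3.14].

## Interface

Orientations are given as a unit quaternion [w, x, y, z].
In Python, from plant import bot, vision, job gives the robot as it stands.
- The arm moves only by the tool servo_tool, never from a script. Its argument "rows" is a list of rows, each a list of 2 entries, a list of its own where there are three numbers: the shift along the tool's x, y, z in m, then the turn, a rotation vector about the tool's x, y, z in rad. In form: [[[x, y, z], [wx, wy, wz]], ...]. A call has 1 to 5 rows; each row is the pose to reach, as a shift and turn from the pose commanded when the call began, along the tool's axes at that moment; what a row does not reach only later rows make up. A row lasts 1/8 s, in which the tool goes at most 62.5 mm and 10.7 degrees, less where a joint would pass 70% of its speed; a pose out of reach is approached as far as the arm can. A call with a gripper value outside its range is refused whole. "jaw" is the opening, from 0 (shut) to 1 (fully open), set as the call begins (left out, the last holds). The fingers move at their own pace and stop on an object; the grip force is fixed at half the most. Time passes only in rows, so rows that repeat a pose let the fingers close. It gives the time, the measured TCP pose, the force, the opening and the grip force at its end, in the units of the state.
- bot.state(): the state, without advancing time (a new reading comes with each control period).
- vision.snapshot(name): name is "scene" or "top" or "wrist"; returns (picture, depth): 384x512x3 uint8, red, green, blue; 384x512 float32, m along the optical axis (not along the pixel's ray), 0 where there is no reading.
- vision.camera_model(name): a dict with "K" (3x3 intrinsics, pixels), "rvec" (rotation vector, rad) and "tvec" (3), from world to camera coordinates, as OpenCV has them; the wrist camera has in their place "tool_from_camera" (4x4, takes a point from camera to tool coordinates, whose origin is the TCP and whose axes are the flange's). Camera axes: x right, y down, z forward; pixel columns grow to the right and rows downward; lengths in m; the calibration is good to about 2 mm. A picture is of the moment at which its call begins: read the wrist's pose just before it. camera_model takes no time and is no camera call.
- job.close_job(): hands the job in; it is judged then, once.
Trained networks look in the newest picture that a camera, given by its name, has taken for a name from the list of things; names that differ only in an ending like _2 or _b are one class to them, and where a whole thing is asked for, a point or a joint stands for the part that bears it (a point fixed in the world has none). Each returns a list of dicts, best first, with "conf" (0 to 1); they miss things now and then, are a little off and sometimes report something else, mostly with a low value. They report only what shows in the picture. A call takes as long as a camera call. They do not tell look-alikes from the thing itself.
- vision.boxes_of(camera, thing): "extent" ([left, top, right, bottom] as shares, 0 to 1, of the picture: columns of its width, rows of its height, round what is visible of it).
- vision.pinpoint(camera, thing): "at" ([column, row] as shares, 0 to 1, of the picture: columns of its width, rows of its height: a listed point, or the origin of a listed thing).
The state is a dict: "time_s": time; "qpos": joint angles; "joint_vel": joint speeds; "joint_efforts": joint torques, N m; "eef_pos": TCP position; "orientation": TCP orientation; "ft_force": force on the tool from outside, world axes, zero at the start; "ft_torque": the same for the moment, N m; "width": finger opening in m; "grip_force": force on a finger pad.
Only numpy, scipy, OpenCV 4.12 (cv2) and the standard library are available. Lean on these libraries where they do the work, as an engineer would, in place of code of your own. Each camera call takes 0.05 s, during which the arm holds its last target. There are 200 camera calls.

## Working session

There is one attempt and no reset: what is moved stays moved. The work goes in short steps, Python scripts to look and compute and a tool call to move; the robot and the scene stay as the last step left them, time stands still between calls to the robot, and variables do not carry over. Pictures are saved under pics/ and viewed, at most 14 in all, crops included, and the job is handed in when it is done.

Besides the shell and the picture viewer there is one more tool, called after "Request:" as name([rows], argument=value, ...), one row to a line, values as JSON. servo_tool: Moves the arm, as the interface text tells. Its arguments: {"type":"object","properties":{"rows":{"type":"array","items":{"type":"array"}},"jaw":{"type":"number"}},"required":["rows"]}

```bash
ls; mkdir -p pics; cat > h.py <<'E'
import numpy as np, cv2
from plant import bot, vision, job
from scipy.spatial.transform import Rotation as R
def snap(n):
    s=bot.state(); p,d=vision.snapshot(n); return s,p,d
def T_wc(n,s=None):
    m=vision.camera_model(n)
    if n=="wrist":
        q=s["orientation"]; T=np.eye(4); T[:3,:3]=R.from_quat([q[1],q[2],q[3],q[0]]).as_matrix(); T[:3,3]=s["eef_pos"]
        return np.array(m["K"]),T@np.array(m["tool_from_camera"])
    Rm=cv2.Rodrigues(np.array(m["rvec"],float))[0]; T=np.eye(4); T[:3,:3]=Rm.T; T[:3,3]=-Rm.T@np.array(m["tvec"],float).ravel()
    return np.array(m["K"]),T
def ray(n,px,z,s=None):
    "world point on plane z seen at pixel(s) px"
    K,T=T_wc(n,s); px=np.atleast_2d(px); d=np.c_[px,np.ones(len(px))]@np.linalg.inv(K).T@T[:3,:3].T
    o=T[:3,3]; return o+d*((z-o[2])/d[:,2])[:,None]
def cloud(n,d,s=None):
    K,T=T_wc(n,s); v,u=np.mgrid[:d.shape[0],:d.shape[1]]
    P=np.stack([(u-K[0,2])/K[0,0]*d,(v-K[1,2])/K[1,1]*d,d],-1)@T[:3,:3].T+T[:3,3]
    P[d==0]=np.nan; return P
def save(name,p): cv2.imwrite("pics/"+name,p[...,::-1])
E
cat > a.py <<'E'
from h import *
s,p,d=snap("top"); save("top0.png",p); s2,p2,d2=snap("scene"); save("scene0.png",p2)
np.savez("s0.npz",p=p,d=d,p2=p2,d2=d2)
P=cloud("top",d)
for t in "turntable granite ring_gauge housing bearing weight small_bearing roller".split():
    for b in vision.pinpoint("top",t)[:3]:
        a=np.array(b["at"])*[512,384]; print(t,round(b["conf"],2),a.round(),P[int(min(a[1],383)),int(min(a[0],511))].round(3))
print(bot.state()); print(vision.camera_model("wrist"))
E
python3 a.py
```

```text
pics
granite 0.93 [215. 228.] [0.452 0.11  0.04 ]
ring_gauge 0.64 [110. 221.] [ 0.481  0.383 -0.002]
housing 0.91 [361. 159.] [ 0.625 -0.264  0.021]
bearing 0.85 [152. 158.] [ 0.645  0.28  -0.002]
bearing 0.72 [157. 195.] [0.544 0.259 0.012]
bearing 0.64 [187. 176.] [ 0.593  0.188 -0.005]
weight 0.88 [292. 149.] [ 0.648 -0.087  0.052]
small_bearing 0.63 [404. 215.] [ 0.478 -0.365  0.009]
roller 0.59 [220. 147.] [0.657 0.097 0.04 ]
{'time_s': 0.5, 'qpos': array([ 1.16741594e+00,  3.50695288e-01,  1.65186664e+00, -1.31882918e-06,
        1.13912681e+00, -8.45791337e-02]), 'joint_vel': array([ 0.00038546, -0.00173579, -0.00069697, -0.00099454,  0.00211009,
       -0.00082317]), 'joint_efforts': array([-4.97792553e-04, -4.96958399e+01, -2.85334271e+01,  6.98863319e-02,
        2.23100121e-02, -3.44339946e-05]), 'eef_pos': array([0.17232929, 0.52224767, 0.21860978]), 'orientation': array([-1.10236233e-05,  1.58726190e-01,  9.87322639e-01, -4.67617257e-05]), 'ft_force': array([-0.45415357,  0.20605892,  0.44698534]), 'ft_torque': array([ 0.03979487, -0.02055912,  0.02133237]), 'grip_force': 0.0, 'width': 0.0930787166263633}
{'K': array([[268.9724077 ,   0.        , 255.91120212],
       [  0.        , 268.9724077 , 185.83907913],
       [  0.        ,   0.        ,   1.        ]]), 'tool_from_camera': array([[-5.62538006e-04, -9.59373300e-01, -2.82139247e-01,
         7.78908794e-02],
       [ 9.99999327e-01, -8.26045057e-04,  8.15015805e-04,
         3.88120276e-04],
       [-1.01496413e-03, -2.82138598e-01,  9.59373119e-01,
        -1.65244090e-01],
       [ 0.00000000e+00,  0.00000000e+00,  0.00000000e+00,
         1.00000000e+00]])}
```

View pics/top0.png

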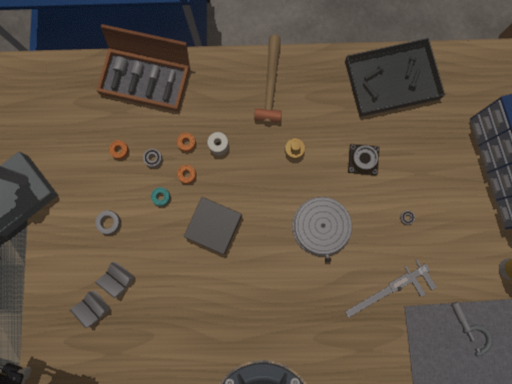

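View pics/scene0.png

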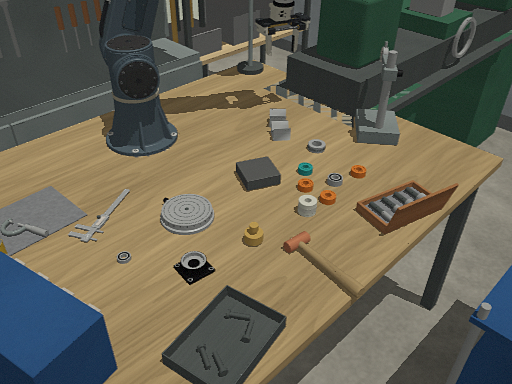

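The top view shows the steel bearing at (152,158). Its look-alikes are orange at (119,150), (187,142) and (187,175), and turquoise at (160,197). The small bearing is at (407,217), the plain ring gauge at (108,222), the roller at (218,143), the weight at (295,149), the housing at (364,159), the table at (323,226) and the granite at (214,227). By the description I choose (152,158) as the bearing. I'll check that from close up.

```bash
cat >> h.py <<'E'
def go(x,y,z,yaw=None,pr=True):
    "shift/turn in tool axes; yaw = world angle of tool y (deg), modulo 180"
    s=bot.state(); q=s["orientation"]; M=R.from_quat([q[1],q[2],q[3],q[0]]).as_matrix()
    sh=M.T@(np.array([x,y,z])-s["eef_pos"]); cur=np.degrees(np.arctan2(M[1,1],M[0,1]))
    dy=0 if yaw is None else (yaw-cur+90)%180-90
    n=max(np.linalg.norm(sh)/.0625,abs(dy)/10.7)
    print("shift",sh.round(4),"turn z",round(-np.radians(dy),3),"cur yaw",round(cur,1),"rows>=",round(n,1),"q6",s["qpos"][5].round(2),"z err",(M[:,2]).round(4),"t",s["time_s"])
def circ(n,P,p,z0,z1,xy,r=.06):
    m=(P[...,2]>z0)&(P[...,2]<z1)&(np.hypot(P[...,0]-xy[0],P[...,1]-xy[1])<r)
    Q=P[m][:,:2].astype(np.float32)
    c,rad=cv2.minEnclosingCircle(Q); return np.round(c,4),round(rad,4),len(Q),cv2.minAreaRect(Q)
E
python3 - <<'E'
from h import *
f=np.load("s0.npz"); P=cloud("top",f["d"])
guess=dict(ring=(108,222,.022),bear=(152,158,.021),weight=(295,149,.058),housing=(364,159,.034),table=(323,226,.03),granite=(214,227,.04),roller=(218,143,.042))
for k,(u,v,z) in guess.items():
    w=ray("top",[u,v],z)[0]; print(k,w.round(3), circ("top",P,None,z-.008,z+.01,w[:2],.09 if k in("table","granite") else .045))
print(T_wc("top")[1].round(3))
w=ray("top",[108,222],.022)[0]; go(w[0],w[1],.15,80)
E
```

```text
ring [0.474 0.381 0.022] (array([0.4765, 0.3835]), 0.0308, 304, ((0.4754680395126343, 0.38322773575782776), (0.058475982397794724, 0.05741080641746521), 4.828674793243408))
bear [0.637 0.271 0.021] (array([0.6411, 0.2723]), 0.024, 222, ((0.6405350565910339, 0.2720419466495514), (0.04606079310178757, 0.04522712901234627), 63.99482345581055))
weight [ 0.644 -0.094  0.058] (array([ 0.6549, -0.0966]), 0.0123, 77, ((0.6544272303581238, -0.09640904515981674), (0.02243994176387787, 0.022701861336827278), 61.301727294921875))
housing [ 0.62  -0.269  0.034] (array([ 0.6264, -0.2738]), 0.0319, 200, ((0.6263478398323059, -0.27351289987564087), (0.06063392013311386, 0.06251324713230133), 43.88798522949219))
table [ 0.453 -0.16   0.03 ] (array([ 0.4465, -0.1614]), 0.0801, 2510, ((0.455689400434494, -0.16051480174064636), (0.14009815454483032, 0.1390615552663803), 54.171112060546875))
granite [0.455 0.11  0.04 ] (array([0.4619, 0.114 ]), 0.0767, 1957, ((0.46158015727996826, 0.11397066712379456), (0.11014575511217117, 0.110188789665699), 65.47894287109375))
roller [0.667 0.099 0.042] (array([0.6728, 0.1   ]), 0.0265, 288, ((0.6720011830329895, 0.10029007494449615), (0.048792123794555664, 0.05015410855412483), 87.69192504882812))
[[-0.017 -0.989  0.146  0.369]
 [-1.     0.02   0.018 -0.012]
 [-0.021 -0.146 -0.989  1.215]
 [ 0.     0.     0.     1.   ]]
shift [-0.3306 -0.0401  0.0686] turn z -0.144 cur yaw 71.7 rows>= 5.4 q6 -0.08 z err [-0.e+00 -1.e-04 -1.e+00] t 0.5
```

Request:
servo_tool([
  [[-0.06,-0.007,0.012],[0,0,0]],
  [[-0.12,-0.014,0.024],[0,0,0]],
  [[-0.18,-0.021,0.04],[0,0,0]],
  [[-0.24,-0.028,0.055],[0,0,0]],
  [[-0.3,-0.035,0.068],[0,0,0]],
], jaw=1)

```text
time_s: 1.12
eef_pos: [0.4479, 0.394, 0.1502]
orientation: [0.0, 0.159, 0.987, 0.0]
ft_force: [-0.7, -0.0, 0.6]
width: 0.0928
grip_force: 0.0
```

```bash
cat >> h.py <<'E'
def look(z0,z1,xy,r=.05,name=None,cam="wrist"):
    s,p,d=snap(cam); P=cloud(cam,d,s)
    if name: save(name,p)
    np.savez("last.npz",p=p,d=d,P=P,s=s["eef_pos"])
    c=circ(cam,P,p,z0,z1,xy,r); print(c); return c
E
python3 - <<'E'
from h import *
c=look(.014,.03,(.4765,.3835),.045,"w1.png")
go(*c[3][0],.1)
E
```

```text
(array([0.4738, 0.3866]), 0.0303, 1415, ((0.4734254777431488, 0.3868662416934967), (0.059542711824178696, 0.05822938308119774), 25.679420471191406))
shift [-0.0206  0.003   0.0486] turn z -0.0 cur yaw 71.6 rows>= 0.8 q6 -0.61 z err [ 9.0e-04 -1.5e-03 -1.0e+00] t 1.175
```

View pics/w1.png

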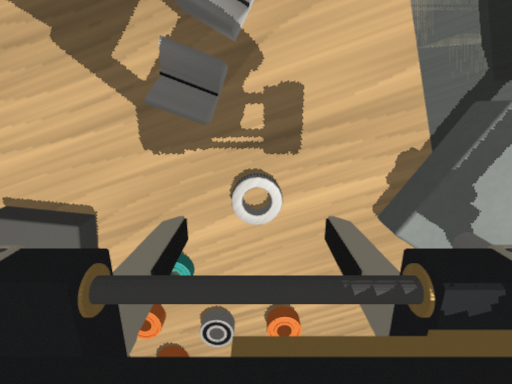

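The picture shows the bright plain ring gauge at (257,199) and the steel bearing with dark seals at (216,330), with orange and turquoise look-alikes beside it.

Request:
servo_tool([
  [[-0.0206,0.003,0.05],[0,0,0]],
  [[-0.0206,0.003,0.08],[0,0,0]],
  [[-0.0206,0.003,0.08],[0,0,0]],
])

```text
time_s: 1.55
eef_pos: [0.4658, 0.3905, 0.0687]
orientation: [-0.001, 0.159, 0.987, -0.001]
ft_force: [0.3, -0.6, 0.2]
width: 0.0927
grip_force: 0.0
```

```bash
python3 - <<'E'
from h import *
c=look(.016,.03,(.4738,.3866),.04,"w2.png")
go(*c[3][0],.004)
E
```

```text
(array([0.4739, 0.3864]), 0.0303, 2508, ((0.47384434938430786, 0.38635414838790894), (0.058867957442998886, 0.05892392620444298), 24.148578643798828))
shift [-0.0086 -0.0024  0.0665] turn z -0.0 cur yaw 71.7 rows>= 1.1 q6 -0.63 z err [-1.e-03 -7.e-04 -1.e+00] t 1.6
```

Request:
servo_tool([
  [[-0.008,-0.0028,0.03],[0,0,0]],
  [[-0.008,-0.0028,0.05],[0,0,0]],
  [[-0.008,-0.0028,0.065],[0,0,0]],
  [[-0.008,-0.0028,0.065],[0,0,0]],
])

```text
time_s: 2.1
eef_pos: [0.473, 0.3863, 0.0051]
orientation: [-0.0, 0.159, 0.987, -0.0]
ft_force: [0.2, -0.6, 0.1]
width: 0.0928
grip_force: 0.0
```

Request:
servo_tool([
  [[0,0,0],[0,0,0]],
  [[0,0,0],[0,0,0]],
  [[0,0,0],[0,0,0]],
  [[0,0,0],[0,0,0]],
  [[0,0,0],[0,0,0]],
], jaw=0)

```text
time_s: 2.72
eef_pos: [0.4736, 0.3863, 0.0059]
orientation: [0.0, 0.159, 0.987, 0.0]
ft_force: [-1.5, 0.3, 3.1]
width: 0.0583
grip_force: 29.7
```

Request:
servo_tool([
  [[0,0,-0.05],[0,0,0]],
  [[-0.005,-0.01,-0.1],[0,0,0]],
  [[-0.03,-0.05,-0.13],[0,0,0]],
  [[-0.06,-0.1,-0.145],[0,0,0]],
  [[-0.09,-0.15,-0.145],[0,0,0]],
])

```text
time_s: 3.35
eef_pos: [0.5123, 0.2141, 0.1515]
orientation: [0.001, 0.158, 0.987, 0.0]
ft_force: [2.1, 0.0, -4.2]
width: 0.0584
grip_force: 29.7
```

Request:
servo_tool([
  [[-0.025,-0.04,0],[0,0,0]],
  [[-0.04,-0.066,0],[0,0,0]],
  [[-0.04,-0.066,0],[0,0,0]],
  [[-0.04,-0.066,0],[0,0,0]],
])

```text
time_s: 3.85
eef_pos: [0.5289, 0.1408, 0.1503]
orientation: [-0.0, 0.159, 0.987, -0.0]
ft_force: [-0.9, 0.2, -4.0]
width: 0.0584
grip_force: 29.7
```

```bash
python3 - <<'E'
from h import *
c=look(.034,.046,(.46,.114),.09,"w3.png")
c2=look(.12,.3,bot.state()["eef_pos"][:2],.04)
go(*c[3][0],.15)
E
```

```text
(array([0.4603, 0.1164]), 0.0762, 11946, ((0.46006152033805847, 0.11622269451618195), (0.10948004573583603, 0.10992327332496643), 65.46592712402344))
(array([0.5216, 0.1435]), 0.0393, 31611, ((0.5266935229301453, 0.14189694821834564), (0.07841041684150696, 0.05711866542696953), 72.01260375976562))
shift [ 0.0576 -0.0453  0.0005] turn z -0.0 cur yaw 71.8 rows>= 1.2 q6 -1.08 z err [-5.e-04  1.e-04 -1.e+00] t 3.95
```

View pics/w3.png

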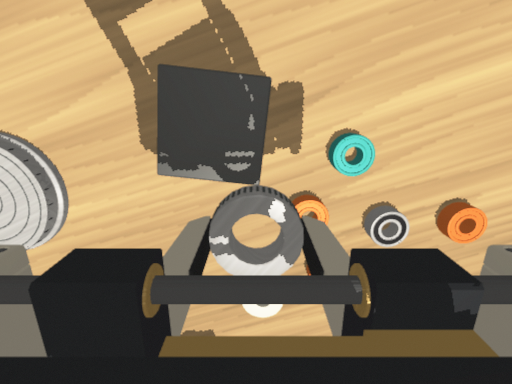

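The picture shows the ring gauge held at (256,232), with the granite block ahead at (212,122).

Request:
servo_tool([
  [[0.03,-0.024,0],[0,0,0]],
  [[0.0576,-0.0453,0.02],[0,0,0]],
  [[0.0576,-0.0453,0.06],[0,0,0]],
  [[0.0576,-0.0453,0.085],[0,0,0]],
  [[0.0576,-0.0453,0.085],[0,0,0]],
])

```text
time_s: 4.58
eef_pos: [0.4593, 0.1159, 0.0645]
orientation: [-0.001, 0.158, 0.987, -0.0]
ft_force: [0.5, 0.3, -3.2]
width: 0.0585
grip_force: 29.7
```

```bash
python3 - <<'E'
from h import *
go(.4601,.1163,.047)
E
```

```text
shift [-0.0007  0.0007  0.0175] turn z -0.0 cur yaw 71.8 rows>= 0.3 q6 -1.1 z err [-3.1e-03 -4.0e-04 -1.0e+00] t 4.575
```

Request:
servo_tool([
  [[-0.0007,0.0005,0.008],[0,0,0]],
  [[-0.0007,0.0005,0.014],[0,0,0]],
  [[-0.0007,0.0005,0.0175],[0,0,0]],
  [[-0.0007,0.0005,0.0175],[0,0,0]],
  [[-0.0007,0.0005,0.0175],[0,0,0]],
])

```text
time_s: 5.2
eef_pos: [0.4613, 0.1157, 0.0483]
orientation: [0.0, 0.159, 0.987, 0.0]
ft_force: [0.3, 0.9, -4.4]
width: 0.0586
grip_force: 29.7
```

Request:
servo_tool([
  [[0,0,0.0015],[0,0,0]],
  [[0,0,0.0025],[0,0,0]],
  [[0,0,0.0025],[0,0,0]],
  [[0,0,0.0025],[0,0,0]],
])

```text
time_s: 5.7
eef_pos: [0.4612, 0.1157, 0.0459]
orientation: [0.0, 0.159, 0.987, 0.0]
ft_force: [-1.4, -1.3, 1.6]
width: 0.0585
grip_force: 29.7
```

Request:
servo_tool([
  [[0,0,0],[0,0,0]],
  [[0,0,0],[0,0,0]],
  [[0,0,0],[0,0,0]],
  [[0,0,-0.02],[0,0,0]],
  [[0,0,-0.06],[0,0,0]],
], jaw=1)

```text
time_s: 6.32
eef_pos: [0.4603, 0.1155, 0.1054]
orientation: [-0.001, 0.159, 0.987, -0.0]
ft_force: [0.2, -0.4, 0.1]
width: 0.0925
grip_force: 0.0
```

Request:
servo_tool([
  [[0,0,-0.05],[0,0,0]],
  [[-0.035,0,-0.09],[0,0,0]],
  [[-0.07,0,-0.09],[0,0,0]],
  [[-0.07,0,-0.09],[0,0,0]],
  [[-0.07,0,-0.09],[0,0,0]],
])

```text
time_s: 6.95
eef_pos: [0.5267, 0.0938, 0.195]
orientation: [-0.001, 0.159, 0.987, -0.0]
ft_force: [-0.8, -0.6, 0.2]
width: 0.0932
grip_force: 0.0
```

```bash
python3 - <<'E'
from h import *
c=look(.055,.07,(.46,.116),.045,"w4.png")
c=look(.034,.046,(.46,.114),.09)
c=look(.025,.036,(.455,-.16),.09)
go(.60,-.26,.17,100)
E
```

```text
(array([0.4615, 0.1157]), 0.0303, 1681, ((0.46155211329460144, 0.11568208038806915), (0.05896015837788582, 0.059231147170066833), 7.089572906494141))
(array([0.4594, 0.1162]), 0.0766, 7519, ((0.4598989486694336, 0.11584623157978058), (0.11017569899559021, 0.11018560081720352), 65.53511047363281))
(array([ 0.4465, -0.1589]), 0.0779, 9020, ((0.45667168498039246, -0.15525001287460327), (0.13303552567958832, 0.1402820646762848), 56.17144775390625))
shift [-0.1803 -0.3134  0.0254] turn z -0.493 cur yaw 71.8 rows>= 5.8 q6 -1.16 z err [-8.e-04 -0.e+00 -1.e+00] t 7.1
```

View pics/w4.png

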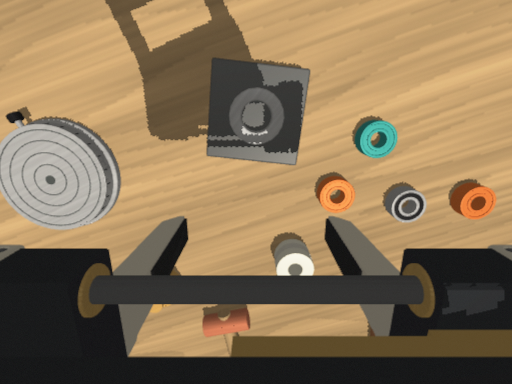

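The ring gauge sits centred on the granite at (257,115) and is released. Next is the housing.

Request:
servo_tool([
  [[-0.03,-0.054,0],[0,0,0]],
  [[-0.06,-0.108,0.005],[0,0,0]],
  [[-0.09,-0.16,0.01],[0,0,0]],
  [[-0.12,-0.21,0.02],[0,0,0]],
  [[-0.15,-0.262,0.025],[0,0,0]],
])

```text
time_s: 7.72
eef_pos: [0.5877, -0.2034, 0.1702]
orientation: [-0.0, 0.158, 0.987, 0.0]
ft_force: [0.6, 0.5, 0.0]
width: 0.0931
grip_force: 0.0
```

Request:
servo_tool([
  [[-0.03,-0.05,0],[0,0,0]],
  [[-0.03,-0.05,0],[0,0,0]],
  [[-0.03,-0.05,0],[0,0,0]],
])

```text
time_s: 8.1
eef_pos: [0.6004, -0.2581, 0.1704]
orientation: [-0.0, 0.159, 0.987, 0.0]
ft_force: [0.3, -0.2, 0.5]
width: 0.0926
grip_force: 0.0
```

```bash
python3 - <<'E'
from h import *
c=look(.029,.042,(.626,-.272),.045,"w5.png")
go(*c[0],.08)
E
```

```text
(array([ 0.625 , -0.2728]), 0.0319, 740, ((0.6245732307434082, -0.27263736724853516), (0.06168140843510628, 0.06270566582679749), 72.73944091796875))
shift [-0.028  -0.0067  0.0906] turn z -0.0 cur yaw 71.8 rows>= 1.5 q6 -1.73 z err [-5.e-04  5.e-04 -1.e+00] t 8.15
```

View pics/w5.png

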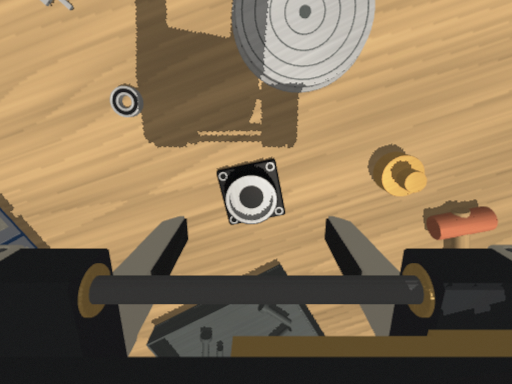

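The picture shows the housing at (251,195), the small bearing at (125,101), the weight at (405,176) and the tray at the bottom edge, clear of the fingers.

Request:
servo_tool([
  [[-0.014,-0.0033,0.04],[0,0,0]],
  [[-0.028,-0.0067,0.09],[0,0,0]],
  [[-0.028,-0.0067,0.09],[0,0,0]],
  [[-0.028,-0.0067,0.09],[0,0,0]],
])

```text
time_s: 8.65
eef_pos: [0.6258, -0.2734, 0.0827]
orientation: [0.001, 0.158, 0.987, -0.0]
ft_force: [0.4, -0.3, 0.4]
width: 0.0929
grip_force: 0.0
```

```bash
python3 - <<'E'
from h import *
c=look(.029,.042,(.625,-.272),.045)
go(*c[0],.0135)
E
```

```text
(array([ 0.6253, -0.2727]), 0.0319, 1460, ((0.6250435709953308, -0.2720637023448944), (0.06196582317352295, 0.0627240538597107), 69.48162841796875))
shift [0.0013 0.0008 0.0697] turn z -0.0 cur yaw 71.8 rows>= 1.1 q6 -1.73 z err [ 0.0026 -0.0014 -1.    ] t 8.7
```

Request:
servo_tool([
  [[0.001,0.0008,0.035],[0,0,0]],
  [[0.001,0.0008,0.055],[0,0,0]],
  [[0.001,0.0008,0.067],[0,0,0]],
  [[0.001,0.0008,0.067],[0,0,0]],
  [[0.001,0.0008,0.067],[0,0,0]],
])

```text
time_s: 9.32
eef_pos: [0.6251, -0.2733, 0.0147]
orientation: [0.001, 0.159, 0.987, -0.0]
ft_force: [-0.5, 0.3, 0.3]
width: 0.0933
grip_force: 0.0
```

Request:
servo_tool([
  [[0,0,0],[0,0,0]],
  [[0,0,0],[0,0,0]],
  [[0,0,0],[0,0,0]],
  [[0,0,0],[0,0,0]],
  [[0,0,0],[0,0,0]],
], jaw=0)

```text
time_s: 9.95
eef_pos: [0.6246, -0.2729, 0.0138]
orientation: [0.0, 0.159, 0.987, 0.0]
ft_force: [-0.0, 1.9, 1.8]
width: 0.0625
grip_force: 30.0
```

Request:
servo_tool([
  [[0,0,-0.05],[0,0,0]],
  [[0.005,0,-0.1],[0,0,0]],
  [[0.045,0.025,-0.14],[0,0,0]],
  [[0.085,0.05,-0.14],[0,0,0]],
  [[0.1177,0.07,-0.14],[0,0,0]],
])

```text
time_s: 10.58
eef_pos: [0.5331, -0.1683, 0.1534]
orientation: [-0.0, 0.159, 0.987, 0.0]
ft_force: [1.3, 0.2, -4.7]
width: 0.063
grip_force: 30.0
```

Request:
servo_tool([
  [[0,0,0],[0,0,0]],
  [[0,0,0],[0,0,0]],
])

```text
time_s: 10.82
eef_pos: [0.5349, -0.1699, 0.1535]
orientation: [0.0, 0.159, 0.987, -0.0]
ft_force: [0.7, 0.0, -4.5]
width: 0.0629
grip_force: 30.0
```

```bash
cat > tab.py <<'E'
from h import *
s,p,d=snap("wrist"); P=cloud("wrist",d,s); np.savez("last.npz",p=p,P=P); save("w6.png",p)
m=(P[...,2]>.022)&(P[...,2]<.036)&(np.hypot(P[...,0]-.455,P[...,1]+.158)<.09)
m=cv2.morphologyEx(m.astype(np.uint8),cv2.MORPH_OPEN,np.ones((5,5)))
Q=np.argwhere(m); H=cv2.convexHull(P[m>0][:,:2].astype(np.float32))[:,0]
from scipy.optimize import least_squares
r=least_squares(lambda a:np.hypot(H[:,0]-a[0],H[:,1]-a[1])-.07,[.455,-.158],loss="soft_l1",f_scale=.001)
print(r.x.round(4),r.fun.round(4),m.sum())
go(*r.x,.09)
E
python3 tab.py
```

```text
[ 0.4541 -0.1587] [ 0.001   0.0004  0.001  -0.0001  0.      0.0001 -0.     -0.0003 -0.0006
 -0.0008 -0.0001 -0.0003 -0.     -0.0005 -0.0006 -0.0006 -0.0006 -0.0005
 -0.0006 -0.0005 -0.0004 -0.0004 -0.0007 -0.0008 -0.0007 -0.0006  0.0179
  0.019   0.0187  0.0186 -0.0006 -0.0008 -0.0005 -0.0001 -0.0003 -0.0008
 -0.0007 -0.0007 -0.0005 -0.0005 -0.0005 -0.0007 -0.0005 -0.0001 -0.0003
 -0.0002 -0.0001 -0.0002 -0.0001 -0.0001 -0.0002 -0.0003 -0.0003] 15065
shift [ 0.0805 -0.0145  0.0634] turn z -0.0 cur yaw 71.7 rows>= 1.7 q6 -1.64 z err [ 0.e+00 -2.e-04 -1.e+00] t 10.875
```

View pics/w6.png

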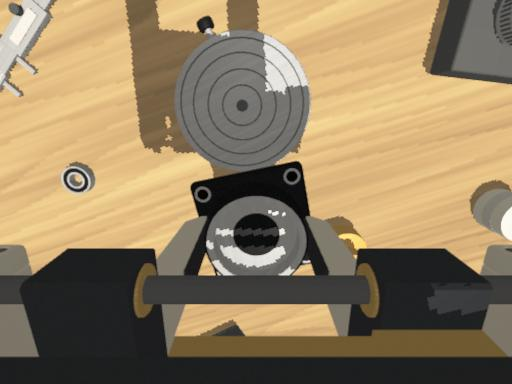

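The table is centred at (242,104) and the housing is held at (254,238). Moving over the table.

Request:
servo_tool([
  [[0.04,-0.007,0.01],[0,0,0]],
  [[0.08,-0.0145,0.03],[0,0,0]],
  [[0.08,-0.0145,0.07],[0,0,0]],
  [[0.08,-0.0145,0.09],[0,0,0]],
  [[0.08,-0.0145,0.09],[0,0,0]],
])

```text
time_s: 11.5
eef_pos: [0.4539, -0.1586, 0.0625]
orientation: [-0.001, 0.159, 0.987, 0.0]
ft_force: [0.0, -0.2, -4.8]
width: 0.0624
grip_force: 30.0
```

Request:
servo_tool([
  [[0,0,0],[0,0,0]],
])

```text
time_s: 11.62
eef_pos: [0.4549, -0.1589, 0.0643]
orientation: [0.0, 0.159, 0.987, -0.0]
ft_force: [0.9, 0.2, -4.7]
width: 0.0624
grip_force: 30.0
```

```bash
python3 - <<'E'
from h import *
go(.4541,-.1587,.0445)
E
```

```text
shift [ 0.0009 -0.0001  0.0198] turn z -0.0 cur yaw 71.7 rows>= 0.3 q6 -1.68 z err [ 9.e-04 -5.e-04 -1.e+00] t 11.625
```

Request:
servo_tool([
  [[0.0005,0,0.01],[0,0,0]],
  [[0.0005,0,0.016],[0,0,0]],
  [[0.0005,0,0.0185],[0,0,0]],
  [[0.0005,0,0.0195],[0,0,0]],
  [[0.0005,0,0.0195],[0,0,0]],
])

```text
time_s: 12.25
eef_pos: [0.4539, -0.1582, 0.0442]
orientation: [0.0, 0.159, 0.987, -0.0]
ft_force: [0.7, 0.1, -4.8]
width: 0.063
grip_force: 30.0
```

Request:
servo_tool([
  [[0,0,0.001],[0,0,0]],
  [[0,0,0.0015],[0,0,0]],
  [[0,0,0.0015],[0,0,0]],
])

```text
time_s: 12.62
eef_pos: [0.4539, -0.1583, 0.0436]
orientation: [0.0, 0.159, 0.987, -0.0]
ft_force: [-4.8, 1.2, 12.5]
width: 0.0632
grip_force: 30.0
```

Request:
servo_tool([
  [[0,0,0],[0,0,0]],
  [[0,0,0],[0,0,0]],
  [[0,0,0],[0,0,0]],
  [[0,0,-0.03],[0,0,0]],
  [[0,0,-0.07],[0,0,0]],
], jaw=1)

```text
time_s: 13.25
eef_pos: [0.4533, -0.158, 0.1129]
orientation: [-0.001, 0.159, 0.987, 0.0]
ft_force: [0.1, 0.7, 1.1]
width: 0.0932
grip_force: 0.0
```

Request:
servo_tool([
  [[-0.04,0,-0.04],[0,0,0]],
  [[-0.07,0,-0.08],[0,0,0]],
  [[-0.07,0,-0.08],[0,0,0]],
  [[-0.07,0,-0.08],[0,0,0]],
])

```text
time_s: 13.75
eef_pos: [0.5193, -0.1798, 0.1915]
orientation: [-0.001, 0.159, 0.987, 0.0]
ft_force: [-0.7, 0.4, -0.7]
width: 0.0927
grip_force: 0.0
```

```bash
cat >> tab.py <<'E'
print(circ("wrist",P,p,.058,.072,(.454,-.158),.045))
go(.615,.29,.17)
E
python3 tab.py
```

```text
[ 0.4538 -0.1586] [ 0.0004  0.0003  0.0002 -0.     -0.0004 -0.0004  0.0002  0.0003  0.0004
  0.0005  0.0004  0.     -0.0001  0.0001  0.0001 -0.0001  0.     -0.
 -0.0002 -0.0006 -0.0004 -0.0008 -0.0006 -0.0002 -0.0009 -0.0009 -0.0008
 -0.0008 -0.0009  0.0168  0.0176  0.018   0.0182  0.0187 -0.0006 -0.0007
 -0.001  -0.0009 -0.0007 -0.0004 -0.0003  0.0005 -0.0002 -0.0004 -0.0003
  0.0002  0.0001  0.0001  0.0001 -0.     -0.0001 -0.0006 -0.0006 -0.0002
  0.0002] 6892
shift [ 0.0683 -0.0005  0.1014] turn z -0.0 cur yaw 71.7 rows>= 2.0 q6 -1.67 z err [-0.0024  0.001  -1.    ] t 13.8
(array([ 0.4541, -0.1581]), 0.0316, 964, ((0.454027384519577, -0.1580301970243454), (0.06269855052232742, 0.061608701944351196), 71.3106689453125))
shift [0.056  0.476  0.0215] turn z -0.0 cur yaw 71.7 rows>= 7.7 q6 -1.67 z err [-0.0024  0.001  -1.    ] t 13.8
```

The housing stands centred to within 1 mm. Next is the bearing, with the jaw only partly open because of the look-alikes beside it.

Request:
servo_tool([
  [[0.007,0.06,0],[0,0,0]],
  [[0.014,0.12,0],[0,0,0]],
  [[0.021,0.18,0],[0,0,0]],
  [[0.028,0.24,0],[0,0,0]],
  [[0.035,0.3,0.01],[0,0,0]],
], jaw=0.7)

```text
time_s: 14.42
eef_pos: [0.5805, 0.1176, 0.1819]
orientation: [-0.0, 0.159, 0.987, -0.0]
ft_force: [0.1, -1.0, 0.3]
width: 0.0653
grip_force: 0.0
```

Request:
servo_tool([
  [[0.007,0.06,0],[0,0,0]],
  [[0.014,0.12,0],[0,0,0]],
  [[0.021,0.176,0.01],[0,0,0]],
  [[0.021,0.176,0.01],[0,0,0]],
  [[0.021,0.176,0.01],[0,0,0]],
])

```text
time_s: 15.05
eef_pos: [0.6155, 0.2887, 0.1715]
orientation: [-0.001, 0.159, 0.987, -0.001]
ft_force: [0.1, 0.3, 0.6]
width: 0.0649
grip_force: 0.0
```

```bash
python3 - <<'E'
from h import *
c=look(.015,.03,(.64,.274),.035,"w7.png")
go(*c[0],.08)
p=np.load("last.npz")["p"]; K,T=T_wc("wrist",bot.state())
q=np.linalg.inv(T)@[*c[0],.021,1]; u,v=(K@q[:3]/q[2])[:2].astype(int); print(u,v)
save("w7c.png",cv2.resize(p[max(0,v-60):v+60,max(0,u-90):u+90],None,fx=4,fy=4))
E
```

```text
(array([0.6389, 0.2738]), 0.0237, 904, ((0.6389190554618835, 0.2743731737136841), (0.04611533135175705, 0.046135034412145615), 70.3077621459961))
shift [-0.0266 -0.0064  0.092 ] turn z -0.0 cur yaw 71.7 rows>= 1.5 q6 -0.88 z err [-1.2e-03 -7.0e-04 -1.0e+00] t 15.1
250 194
```

View pics/w7c.png

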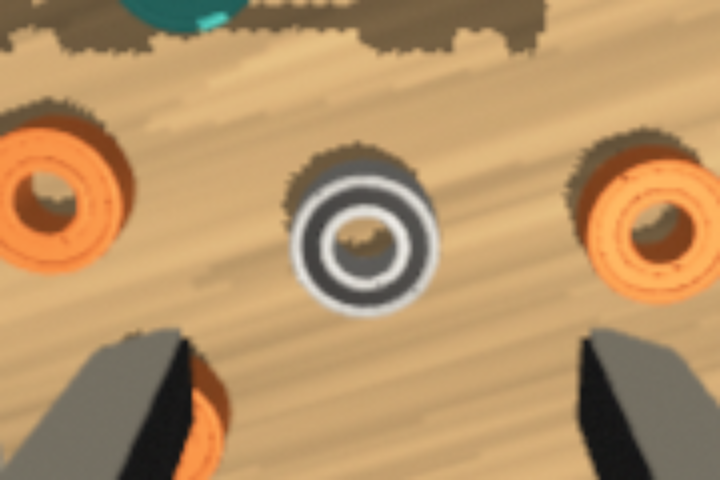

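The crop shows the steel bearing with black seals at the centre (wrist pixel 250,194), flanked by orange look-alikes. This is the right one.

Request:
servo_tool([
  [[-0.013,-0.003,0.04],[0,0,0]],
  [[-0.026,-0.0064,0.09],[0,0,0]],
  [[-0.026,-0.0064,0.11],[0,0,0]],
  [[-0.026,-0.0064,0.11],[0,0,0]],
  [[-0.026,-0.0064,0.11],[0,0,0]],
])

```text
time_s: 15.72
eef_pos: [0.6397, 0.2756, 0.0649]
orientation: [0.001, 0.159, 0.987, 0.001]
ft_force: [0.2, 0.5, -0.1]
width: 0.0654
grip_force: 0.0
```

```bash
python3 - <<'E'
from h import *
c=look(.015,.03,(.639,.274),.035)
go(*c[0],.0125)
E
```

```text
(array([0.6396, 0.2739]), 0.0237, 2001, ((0.6395624279975891, 0.27417778968811035), (0.04601301997900009, 0.04692365601658821), 70.03997802734375))
shift [-0.0003 -0.0018  0.0524] turn z -0.0 cur yaw 71.7 rows>= 0.8 q6 -0.91 z err [ 0.0029  0.001  -1.    ] t 15.775
```

Request:
servo_tool([
  [[0,-0.0015,0.03],[0,0,0]],
  [[0,-0.0015,0.045],[0,0,0]],
  [[0,-0.0015,0.05],[0,0,0]],
  [[0,-0.0015,0.05],[0,0,0]],
  [[0,-0.0015,0.05],[0,0,0]],
])

```text
time_s: 16.4
eef_pos: [0.6389, 0.274, 0.0136]
orientation: [0.001, 0.159, 0.987, 0.0]
ft_force: [0.2, -0.7, -0.2]
width: 0.0652
grip_force: 0.0
```

Request:
servo_tool([
  [[0,0,0.001],[0,0,0]],
  [[0,0,0.001],[0,0,0]],
  [[0,0,0.001],[0,0,0]],
  [[0,0,0.001],[0,0,0]],
  [[0,0,0.001],[0,0,0]],
], jaw=0)

```text
time_s: 17.02
eef_pos: [0.6386, 0.2738, 0.0118]
orientation: [0.0, 0.159, 0.987, 0.0]
ft_force: [-1.0, -0.5, 1.3]
width: 0.046
grip_force: 30.0
```

Request:
servo_tool([
  [[0,0,-0.02],[0,0,0]],
  [[0,0,-0.06],[0,0,0]],
  [[0.005,-0.01,-0.12],[0,0,0]],
  [[0,-0.06,-0.15],[0,0,0]],
  [[-0.005,-0.12,-0.15],[0,0,0]],
])

```text
time_s: 17.65
eef_pos: [0.6065, 0.1578, 0.1658]
orientation: [0.003, 0.158, 0.987, 0.001]
ft_force: [0.8, -1.0, -3.0]
width: 0.0462
grip_force: 30.0
```

```bash
python3 - <<'E'
from h import *
go(.53,-.17,.16)
E
```

```text
shift [-0.0295 -0.3353  0.0049] turn z -0.0 cur yaw 71.8 rows>= 5.4 q6 -1.07 z err [ 0.0062  0.001  -1.    ] t 17.65
```

Request:
servo_tool([
  [[-0.005,-0.06,0],[0,0,0]],
  [[-0.01,-0.12,0],[0,0,0]],
  [[-0.016,-0.18,0],[0,0,0]],
  [[-0.022,-0.24,0],[0,0,0]],
  [[-0.027,-0.3,0],[0,0,0]],
])

```text
time_s: 18.27
eef_pos: [0.5367, -0.137, 0.163]
orientation: [0.001, 0.159, 0.987, -0.0]
ft_force: [0.3, -0.9, -0.9]
width: 0.0459
grip_force: 30.0
```

Request:
servo_tool([
  [[-0.002,-0.034,0],[0,0,0]],
  [[-0.002,-0.034,0],[0,0,0]],
  [[-0.002,-0.034,0],[0,0,0]],
])

```text
time_s: 18.65
eef_pos: [0.5286, -0.1675, 0.1623]
orientation: [0.0, 0.159, 0.987, 0.0]
ft_force: [-0.4, 0.8, -1.7]
width: 0.0463
grip_force: 30.0
```

```bash
python3 - <<'E'
from h import *
c=look(.058,.072,(.454,-.158),.045,"w8.png")
P=np.load("last.npz")["P"]; e=bot.state()["eef_pos"]
# bearing top face in the grip, ~9 mm above TCP
print(e,circ("wrist",P,None,e[2]+.004,e[2]+.012,e[:2],.03))
go(*c[0],.09)
E
```

```text
(array([ 0.4542, -0.1581]), 0.0316, 1227, ((0.45414119958877563, -0.1579248607158661), (0.06256933510303497, 0.06235664337873459), 28.020851135253906))
[ 0.52872019 -0.1671629   0.16213045] (array([ 0.525 , -0.1659]), 0.0292, 3416, ((0.5289258360862732, -0.1646476835012436), (0.04689799249172211, 0.052658021450042725), 14.238250732421875))
shift [ 0.0736 -0.0147  0.0721] turn z -0.0 cur yaw 71.8 rows>= 1.7 q6 -1.64 z err [ 5.e-04  0.e+00 -1.e+00] t 18.7
```

View pics/w8.png

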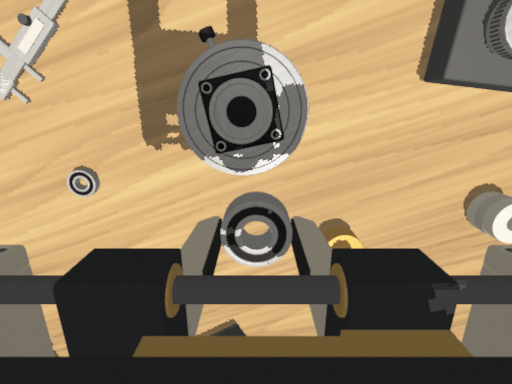

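The bearing is held level at (257,230) and the housing seat is at (241,111). Moving over the seat.

Request:
servo_tool([
  [[0.037,-0.007,0],[0,0,0]],
  [[0.0736,-0.0147,0.03],[0,0,0]],
  [[0.0736,-0.0147,0.06],[0,0,0]],
  [[0.0736,-0.0147,0.075],[0,0,0]],
  [[0.0736,-0.0147,0.075],[0,0,0]],
])

```text
time_s: 19.32
eef_pos: [0.4542, -0.1583, 0.0863]
orientation: [-0.001, 0.158, 0.987, 0.0]
ft_force: [0.5, 0.2, -1.5]
width: 0.046
grip_force: 30.0
```

Request:
servo_tool([
  [[0,0,0],[0,0,0]],
  [[0,0,0],[0,0,0]],
])

```text
time_s: 19.58
eef_pos: [0.4545, -0.159, 0.0874]
orientation: [0.001, 0.159, 0.987, -0.0]
ft_force: [-0.3, -0.6, -0.5]
width: 0.0462
grip_force: 30.0
```

```bash
python3 - <<'E'
from h import *
go(.4538,-.1581,.067)
E
```

```text
shift [0.001  0.0007 0.0204] turn z -0.0 cur yaw 71.7 rows>= 0.3 q6 -1.69 z err [ 1.3e-03 -6.0e-04 -1.0e+00] t 19.575
```

Request:
servo_tool([
  [[0.0008,0.0006,0.007],[0,0,0]],
  [[0.0008,0.0006,0.012],[0,0,0]],
  [[0.0008,0.0006,0.016],[0,0,0]],
  [[0.0008,0.0006,0.0195],[0,0,0]],
  [[0.0008,0.0006,0.0195],[0,0,0]],
])

```text
time_s: 20.2
eef_pos: [0.4532, -0.158, 0.0669]
orientation: [-0.0, 0.159, 0.987, 0.0]
ft_force: [-0.8, -0.3, -1.5]
width: 0.0457
grip_force: 30.0
```

Request:
servo_tool([
  [[0,0,0.001],[0,0,0]],
  [[0,0,0.002],[0,0,0]],
  [[0,0,0.002],[0,0,0]],
])

```text
time_s: 20.58
eef_pos: [0.4534, -0.1581, 0.0651]
orientation: [-0.0, 0.159, 0.987, -0.0]
ft_force: [-0.9, 0.3, -1.3]
width: 0.0464
grip_force: 30.0
```

Request:
servo_tool([
  [[0,0,0.0005],[0,0,0]],
  [[0,0,0.001],[0,0,0]],
  [[0,0,0.001],[0,0,0]],
])

```text
time_s: 20.95
eef_pos: [0.4535, -0.1581, 0.0647]
orientation: [0.0, 0.159, 0.987, -0.0]
ft_force: [-2.6, 0.8, 7.7]
width: 0.0463
grip_force: 30.0
```

Contact came at the expected height. Releasing.

Request:
servo_tool([
  [[0,0,0],[0,0,0]],
  [[0,0,0],[0,0,0]],
  [[0,0,0],[0,0,0]],
  [[0,0,-0.03],[0,0,0]],
  [[0,0,-0.07],[0,0,0]],
], jaw=0.75)

```text
time_s: 21.58
eef_pos: [0.4528, -0.1578, 0.1343]
orientation: [-0.001, 0.159, 0.987, 0.0]
ft_force: [1.4, -0.6, 0.1]
width: 0.0694
grip_force: 0.0
```

Request:
servo_tool([
  [[-0.04,0,-0.02],[0,0,0]],
  [[-0.06,0,-0.04],[0,0,0]],
  [[-0.06,0,-0.04],[0,0,0]],
  [[-0.06,0,-0.04],[0,0,0]],
])

```text
time_s: 22.08
eef_pos: [0.5091, -0.1764, 0.173]
orientation: [-0.001, 0.159, 0.987, 0.0]
ft_force: [-0.4, 0.4, -0.1]
width: 0.0695
grip_force: 0.0
```

```bash
python3 - <<'E'
from h import *
c=look(.069,.085,(.454,-.158),.035,"w9.png")
P=np.load("last.npz")["P"]
h=np.hypot(P[...,0]-c[0][0],P[...,1]-c[0][1])
for a,b in((.012,.022),(.027,.031)):
    Q=P[(h>a)&(h<b)]; Q=Q[np.isfinite(Q[:,2])]; Q=Q[Q[:,2]>np.median(Q[:,2])-.004]
    print(np.median(Q[:,2]).round(4),np.linalg.lstsq(np.c_[Q[:,:2],np.ones(len(Q))],Q[:,2],rcond=None)[0].round(3))
print(circ("wrist",P,None,.058,.0665,(.454,-.158),.045)[:2])
go(.63,-.09,.18)
E
```

```text
(array([ 0.4545, -0.1582]), 0.0236, 1531, ((0.4544052481651306, -0.15798214077949524), (0.04588327929377556, 0.04567389562726021), 71.80223083496094))
0.0723 [-0.002  0.004  0.074]
0.2721 [ 1.031 -0.342 -0.282]
(array([ 0.4542, -0.1581]), 0.0316)
shift [-0.0877  0.1199 -0.0072] turn z -0.0 cur yaw 71.7 rows>= 2.4 q6 -1.67 z err [-2.1e-03  9.0e-04 -1.0e+00] t 22.125
```

View pics/w9.png

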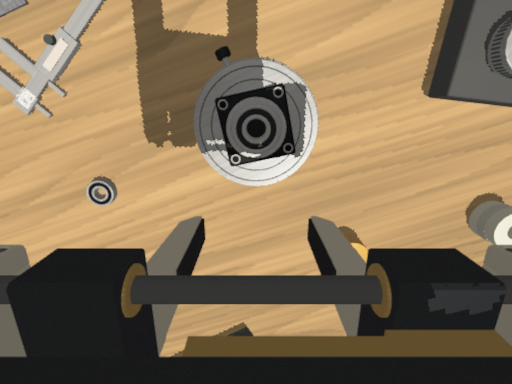

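The bearing sits level and home in the seat at (257,128). Next is the weight.

Request:
servo_tool([
  [[-0.03,0.04,0],[0,0,0]],
  [[-0.06,0.08,-0.007],[0,0,0]],
  [[-0.0877,0.12,-0.007],[0,0,0]],
  [[-0.0877,0.12,-0.007],[0,0,0]],
  [[-0.0877,0.12,-0.007],[0,0,0]],
], jaw=0.6)

```text
time_s: 22.75
eef_pos: [0.6301, -0.0905, 0.1802]
orientation: [-0.001, 0.159, 0.987, -0.0]
ft_force: [0.4, -0.3, -0.7]
width: 0.056
grip_force: 0.0
```

```bash
python3 - <<'E'
from h import *
c=look(.053,.068,(.653,-.095),.03,"w10.png")
go(*c[0],.09)
E
```

```text
(array([ 0.6533, -0.0945]), 0.0122, 342, ((0.652795672416687, -0.09492206573486328), (0.022811120375990868, 0.023518644273281097), 71.56185150146484))
shift [-0.0233  0.0039  0.0905] turn z -0.0 cur yaw 71.7 rows>= 1.5 q6 -1.47 z err [-1.5e-03  2.0e-04 -1.0e+00] t 22.8
```

View pics/w10.png

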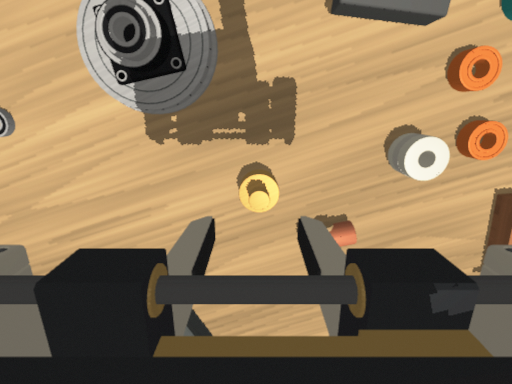

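The weight's knob is at (258,198). The hammer head at (343,233) is clear of the fingers.

Request:
servo_tool([
  [[-0.012,0.002,0.04],[0,0,0]],
  [[-0.0233,0.0039,0.085],[0,0,0]],
  [[-0.0233,0.0039,0.085],[0,0,0]],
  [[-0.0233,0.0039,0.085],[0,0,0]],
])

```text
time_s: 23.3
eef_pos: [0.6546, -0.0946, 0.0979]
orientation: [0.001, 0.159, 0.987, -0.0]
ft_force: [0.2, 0.4, 0.7]
width: 0.0557
grip_force: 0.0
```

```bash
python3 - <<'E'
from h import *
c=look(.053,.068,(.653,-.095),.03)
go(*c[0],.036)
E
```

```text
(array([ 0.6537, -0.0945]), 0.0124, 653, ((0.6533463001251221, -0.09451517462730408), (0.023636454716324806, 0.023423248901963234), 50.962074279785156))
shift [ 0.0014 -0.0004  0.0624] turn z -0.0 cur yaw 71.7 rows>= 1.0 q6 -1.47 z err [ 2.5e-03 -6.0e-04 -1.0e+00] t 23.35
```

Request:
servo_tool([
  [[0.001,-0.0002,0.03],[0,0,0]],
  [[0.001,-0.0002,0.05],[0,0,0]],
  [[0.001,-0.0002,0.06],[0,0,0]],
  [[0.001,-0.0002,0.06],[0,0,0]],
  [[0.001,-0.0002,0.06],[0,0,0]],
])

```text
time_s: 23.98
eef_pos: [0.6541, -0.094, 0.037]
orientation: [0.001, 0.159, 0.987, -0.0]
ft_force: [0.2, 0.4, 0.5]
width: 0.0559
grip_force: 0.0
```

Request:
servo_tool([
  [[0,0,0],[0,0,0]],
  [[0,0,0],[0,0,0]],
  [[0,0,0],[0,0,0]],
  [[0,0,0],[0,0,0]],
  [[0,0,0],[0,0,0]],
], jaw=0)

```text
time_s: 24.6
eef_pos: [0.6536, -0.094, 0.0362]
orientation: [0.0, 0.159, 0.987, -0.0]
ft_force: [-1.4, -1.9, 0.9]
width: 0.0233
grip_force: 30.0
```

Request:
servo_tool([
  [[0,0,-0.03],[0,0,0]],
  [[0,0,-0.08],[0,0,0]],
  [[0.01,-0.007,-0.13],[0,0,0]],
  [[0.045,-0.033,-0.14],[0,0,0]],
  [[0.085,-0.062,-0.14],[0,0,0]],
])

```text
time_s: 25.22
eef_pos: [0.5523, -0.1262, 0.1764]
orientation: [0.0, 0.158, 0.987, -0.0]
ft_force: [0.1, -0.8, -4.7]
width: 0.0231
grip_force: 30.0
```

Request:
servo_tool([
  [[0.04,-0.03,0],[0,0,0]],
  [[0.07,-0.05,0],[0,0,0]],
  [[0.084,-0.061,0.02],[0,0,0]],
  [[0.084,-0.061,0.035],[0,0,0]],
  [[0.084,-0.061,0.035],[0,0,0]],
])

```text
time_s: 25.85
eef_pos: [0.4545, -0.1573, 0.1401]
orientation: [-0.001, 0.159, 0.987, 0.0]
ft_force: [0.5, -0.9, -5.9]
width: 0.0232
grip_force: 30.0
```

Request:
servo_tool([
  [[0,0,0],[0,0,0]],
  [[0,0,0],[0,0,0]],
])

```text
time_s: 26.1
eef_pos: [0.4552, -0.1576, 0.1415]
orientation: [0.0, 0.158, 0.987, -0.0]
ft_force: [-0.7, 0.2, -5.3]
width: 0.0236
grip_force: 30.0
```

```bash
python3 - <<'E'
from h import *
go(.4544,-.1581,.112)
s,p,d=snap("wrist"); save("w11.png",p)
E
```

```text
shift [ 0.0006 -0.0007  0.0295] turn z -0.0 cur yaw 71.8 rows>= 0.5 q6 -1.68 z err [ 7.e-04 -3.e-04 -1.e+00] t 26.1
```

View pics/w11.png

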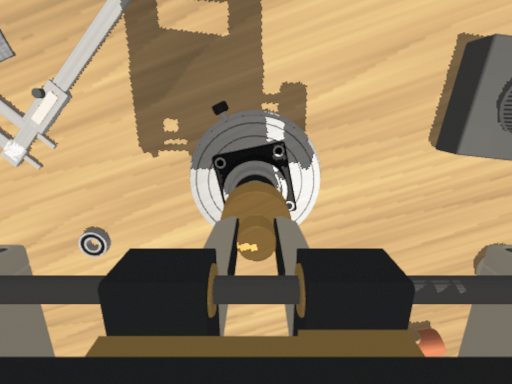

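The weight hangs upright at (257,230) above the bearing. Lowering it.

Request:
servo_tool([
  [[0.0006,-0.0005,0.01],[0,0,0]],
  [[0.0006,-0.0005,0.019],[0,0,0]],
  [[0.0006,-0.0005,0.025],[0,0,0]],
  [[0.0006,-0.0005,0.0285],[0,0,0]],
  [[0.0006,-0.0005,0.0285],[0,0,0]],
])

```text
time_s: 26.78
eef_pos: [0.4537, -0.158, 0.1124]
orientation: [-0.0, 0.159, 0.987, 0.0]
ft_force: [-0.5, 0.1, -6.0]
width: 0.0231
grip_force: 30.0
```

Request:
servo_tool([
  [[0,0,0.001],[0,0,0]],
  [[0,0,0.0015],[0,0,0]],
  [[0,0,0.0015],[0,0,0]],
])

```text
time_s: 27.15
eef_pos: [0.4538, -0.158, 0.1112]
orientation: [0.0, 0.159, 0.987, -0.0]
ft_force: [0.3, 0.2, -4.7]
width: 0.0232
grip_force: 30.0
```

Request:
servo_tool([
  [[-0.0005,0,0.0005],[0,0,0]],
  [[-0.0005,0,0.0015],[0,0,0]],
  [[-0.0005,0,0.0015],[0,0,0]],
])

```text
time_s: 27.52
eef_pos: [0.4546, -0.1584, 0.1101]
orientation: [0.0, 0.159, 0.987, -0.0]
ft_force: [-1.1, -0.8, 3.2]
width: 0.0235
grip_force: 30.0
```

Request:
servo_tool([
  [[0,0,0],[0,0,0]],
  [[0,0,0],[0,0,0]],
  [[0,0,0],[0,0,0]],
  [[0,0,-0.03],[0,0,0]],
  [[0,0,-0.07],[0,0,0]],
], jaw=0.6)

```text
time_s: 28.15
eef_pos: [0.4538, -0.158, 0.1799]
orientation: [-0.001, 0.159, 0.987, 0.0]
ft_force: [0.4, 0.1, -0.4]
width: 0.0553
grip_force: 0.0
```

Request:
servo_tool([
  [[-0.04,0,-0.02],[0,0,0]],
  [[-0.08,0,-0.04],[0,0,0]],
  [[-0.1,0,-0.04],[0,0,0]],
  [[-0.1,0,-0.04],[0,0,0]],
])

```text
time_s: 28.65
eef_pos: [0.5497, -0.1896, 0.2192]
orientation: [-0.0, 0.159, 0.987, 0.0]
ft_force: [-0.0, -0.8, -0.1]
width: 0.0557
grip_force: 0.0
```

```bash
python3 - <<'E'
from h import *
c=look(.127,.14,(.454,-.158),.03,"w12.png")
P=np.load("last.npz")["P"]
print(circ("wrist",P,None,.1,.109,(.454,-.158),.035)[:2],circ("wrist",P,None,.058,.0665,(.454,-.158),.045)[:2])
snap("top"); 
E
```

```text
(array([ 0.4546, -0.1586]), 0.0121, 616, ((0.45504486560821533, -0.15857405960559845), (0.023084202781319618, 0.023167643696069717), 71.84442901611328))
(array([ 0.4546, -0.1586]), 0.025) (array([ 0.454, -0.158]), 0.0316)
```

View pics/w12.png

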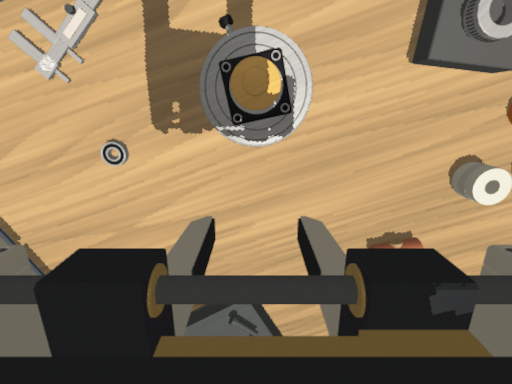

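The weight stands upright at (256,83), centred within 1 mm on the stack, and the gripper is clear. Handing in.

```bash
python3 -c "
from plant import job
print(job.close_job())"
```

```text
the job is handed in; nothing more can be done
None
```

The job is done and handed in at about 29 s: the ring gauge lies within 2 mm of the granite's centre, and the housing, large bearing (fully home) and brass weight are stacked within about 1 mm of the table's centre, set down in that order; the hand-in returned no verdict.

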